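# Close the gesso jar in the vice

### The job

Close the white gesso jar that is held in the bench vice: set the black lid level on its neck, feel for the threads by turning it gently backwards (anticlockwise from above) until it drops in, then screw it down clockwise until it is fully home. Do not force the lid, and leave the other things on the bench where they are.

Things in the scene. Friction and masses are not known exactly. Their poses are not given: they have to be found in the camera images.
- lid: Round black plastic lid, 62 mm across, 24 mm high, 45 g, lying top up on the bench. Origin: centre of its lower edge; z up. Skirt inner radius 29 mm, 20.8 mm deep inside. Three lugs 120 degrees apart stand inwards to radius 24.7 mm on the lowest 4 mm of the skirt, each 8 mm wide along it; at what angles is not known.
- vice: Bench vice screwed to the bench; its V-cut wooden jaws grip the jar upright and hold it against about 4 N m of turning. Origin on the bench under the jar's axis, z up. Steel bed 130 mm (x) by 300 mm, from y = -185 to 115 mm; jaw plates up to 86 mm high; its screw and tommy bar run out to y = -235 mm, 50 mm up.
- mouth (a point): Jar's axis at the neck's rim, 145 mm above the bench; z up. White jar: body radius 37 mm, shoulder from 44 to 30 mm below the rim, neck radius 23.5 mm. Three threads stand 4.5 mm out from the neck, at angles that differ each time.
- seal_top (a point): Jar's axis at the top of the springy rubber sealing ring, 3 mm above the rim; outer radius 22 mm. About 3 N starts to press it down, 13 N presses it 3 mm.
- thread_top (a point): Jar's axis, 9 mm below the rim, the height where the three threads (outer radius 28 mm, 4 mm thick, 120 degrees apart) start. Clockwise from above each sinks 3.5 mm over 58 degrees, runs level for 26 more and ends in an upright stop 3 mm wide, reaching 7 to 22.5 mm below the rim. Then a 33 degree gap before the next start.
- perched (a point): Jar's axis, 12.5 mm below the rim. A lid set on at random perches with its lower edge 9 to 12.5 mm below the rim on the threads, or about 7 mm below it on the stops. Turned clockwise there, its lugs butt on the stops. Turned anticlockwise, they come off a stop onto the end of a thread, climb it and drop off its start: up to 120 degrees in all.
- dropped (a point): Jar's axis, 17.8 mm below the rim: where the lid's lower edge rests, on the sealing ring, once the lugs have dropped into the gaps between the threads. It has some 17 degrees of free play there, anticlockwise up to a stop. Turned clockwise, the lugs go under the threads.
- home (a point): Jar's axis, 20.2 mm below the rim: where the lid's lower edge is when screwed fully home. From dropped in, the threads pull it down here within 60 to 80 degrees clockwise against under 0.3 N m; the stops end the turn (the torque rises sharply) after at most 100 degrees. The lid then stays by friction when let go, and does not move between grasps.
- glue: Bystander: white glue bottle, 60 mm across, 170 mm tall. Origin: centre of its underside.
- pot: Bystander: small closed glass pot, 56 mm across, 70 mm tall. Origin: centre of its underside.
- tape: Bystander: roll of brown paper tape lying flat, 100 mm across, 24 mm high. Origin: centre of its underside.
- brush: Bystander: paint brush, 200 mm long, lying along its x axis.
Not all that is in view belongs to the job. What is meant by the lid is not purple, and is the larger of those in its own colour.

How it is judged:
By the outcome, as a careful person would: the job done as asked, in the order asked, and still so for the second after the job is handed in, with the robot touching nothing.
It also fails if it takes over 64 s, if anything falls off the work surface, if the arm or the gripper's body presses on something with over 40 N, if the wrist force passes 120 N, or if a joint passes its speed limit or range.

### The arm

A 7-joint arm with a two-finger parallel gripper is mounted at the origin on the work surface. World frame = base frame: x ahead of the robot, y to its left, z up, the work surface at z = 0. Lengths are in m, angles in rad, forces in N, time in s.
With the tool pointing down it reaches from about 0.4 to 0.85 m from the base axis. Payload 4.5 kg.
Tool frame: the origin (TCP) lies midway between the tips of the shut fingers; the grasp point (between the pads) lies 19 mm behind it; z points along the fingers, y is the line along which they close (so a half turn about z gives the same grasp; the last joint's range is limited). The gripper opens to 88 mm and grips with 3 to 60 N. Pads are 18 mm wide; open, the fingers measure 123 mm over their backs; the gripper's body (75 mm by 187 mm) begins 45 mm behind the grasp point.
Start: joints at [-1.207, 0.689, -0.195, 1.565, 0.157, 0.902, -0.215], TCP at [0.202, 0.591, 0.202] pointing down, gripper open.
Joint ranges: [-3.01, 3.01], [-0.46, 2.08], [-1.47, 1.51], [0.13, 2.56], [-1, 4.14], [0.04, 2.09], [-2.66, 2.66]. Speed limits (rad/s): [2.57, 2.57, 3.14, 3.14, 3.14, 3.14, 3.14].

### API

Orientations are given as a unit quaternion [x, y, z, w].
In Python, from plant import r gives the robot as it stands.
- The arm moves only by the tool carry_out, never from a script. Its argument "plan" is a list of rows, each an object with "rot": the turn, a rotation vector about the tool's x, y, z in rad, a list of three; "xyz": the shift along the tool's x, y, z in m, a list of three; "grip": the closure in counts, from 0 (fully open) to 255 (shut). In form: [{"rot": [wx, wy, wz], "xyz": [dx, dy, dz], "grip": grip}, ...]. A call has 1 to 8 rows; each row is the pose to reach, as a shift and turn from the pose commanded when the call began, along the tool's axes at that moment; what a row does not reach only later rows make up. A row lasts 1/12 s, in which the tool goes at most 41.7 mm and 7.16 degrees, less where a joint would pass 70% of its speed; a pose out of reach is approached as far as the arm can. A call with a gripper value outside its range is refused whole. The fingers move at their own pace and stop on an object; "squeeze" is the grip in N (left out, the last holds). Time passes only in rows, so rows that repeat a pose let the fingers close. It gives the time, the measured TCP pose, the force, the opening and the grip force at its end, in the units of the state.
- r.get_state(): the state, without advancing time (a new reading comes with each control period).
- r.snapshot(name): name is "scene" or "side" or "wrist"; returns the picture (420x560x3 uint8, red, green, blue); there is no depth.
- r.camera_params(name): a dict with "fx", "fy", "cx", "cy" (pixels), "position" and "attitude" of the camera in the world; the wrist camera has in their place "hand_eye" (4x4, takes a point from camera to tool coordinates, whose origin is the TCP and whose axes are the flange's). Camera axes: x right, y down, z forward; pixel columns grow to the right and rows downward; lengths in m; the calibration is good to about 2 mm. A picture is of the moment at which its call begins: read the wrist's pose just before it. camera_params takes no time and is no camera call.
- r.finish_job(): hands the job in; it is judged then, once.
The state is a dict: "clock": time; "q": joint angles; "qd": joint speeds; "joint_torque": joint torques, N m; "tool_pos": TCP position; "eef_rot": TCP orientation; "contact_force": force on the tool from outside, world axes, zero at the start; "moment": the same for the moment, N m; "opening": opening from 0.0 (shut) to 1.0 (fully open); "finger_force": force on a finger pad.
Only numpy, scipy, OpenCV 4.12 (cv2) and the standard library are available. Lean on these libraries where they do the work, as an engineer would, in place of code of your own. Each camera call takes 0.05 s, during which the arm holds its last target. There are 200 camera calls.

## Working session

There is one attempt and no reset: what is moved stays moved. The work goes in short steps, Python scripts to look and compute and a tool call to move; the robot and the scene stay as the last step left them, time stands still between calls to the robot, and variables do not carry over. Pictures are saved under pics/ and viewed, at most 10 in all, crops included, and the job is handed in when it is done.

Besides the shell and the picture viewer there is one more tool, called after "Call:" by a JSON object that holds its "name" and its "arguments", one argument or row to a line. carry_out: Moves the arm, as the interface text tells. Its arguments: {"type":"object","properties":{"plan":{"type":"array"},"squeeze":{"type":"number"}},"required":["plan"]}

```bash
mkdir -p pics; ls; python3 - <<'E'
from plant import r
import cv2,json
for n in("scene","side"):
    cv2.imwrite(f"pics/{n}0.png",r.snapshot(n)[:,:,::-1]); print(n,r.camera_params(n))
print(r.camera_params("wrist")); print(r.get_state())
E
```

```text
pics
scene {'fx': 443.28631340223325, 'fy': 443.28631340223325, 'cx': 285.6560302831721, 'cy': 217.4930737787626, 'position': array([ 1.0593362 , -0.34188376,  0.94127336]), 'attitude': array([ 0.86983355,  0.37854912, -0.12202823, -0.29188916])}
side {'fx': 396.2779675710992, 'fy': 396.2779675710992, 'cx': 283.2938800252314, 'cy': 207.98664198856792, 'position': array([0.35657201, 0.54139748, 0.76752725]), 'attitude': array([-0.25381658,  0.90883898, -0.32100812,  0.08088657])}
{'fx': 367.08001973922524, 'fy': 367.08001973922524, 'cx': 274.66147364608275, 'cy': 210.14178267524915, 'hand_eye': array([[-2.57827327e-04, -9.55585859e-01, -2.94712741e-01,
         7.68158335e-02],
       [ 9.99999776e-01, -4.28277545e-04,  5.13817949e-04,
        -8.33427076e-04],
       [-6.17216015e-04, -2.94712542e-01,  9.55585756e-01,
        -1.83015353e-01],
       [ 0.00000000e+00,  0.00000000e+00,  0.00000000e+00,
         1.00000000e+00]])}
{'clock': 0.1, 'q': array([-1.20721486,  0.6899016 , -0.1945403 ,  1.56616082,  0.1573102 ,
        0.90251202, -0.21507607]), 'qd': array([-0.0003401 , -0.00227841, -0.00017246, -0.00150897, -0.00130959,
        0.00160262, -0.00010821]), 'joint_torque': array([-3.42627754e-03, -5.28499603e+01, -1.27182506e+00, -1.53837526e+01,
       -5.26250317e-02,  1.97829853e-03,  4.31945023e-05]), 'tool_pos': array([0.20224267, 0.59075118, 0.20131098]), 'eef_rot': array([ 1.64089041e-01,  9.86445212e-01, -7.90854085e-04, -7.61373981e-05]), 'contact_force': array([-0.03460082, -0.52449706,  0.38590609]), 'moment': array([0.02973309, 0.02633736, 0.01938537]), 'finger_force': 0.0, 'opening': 0.9994946477059069}
```

View pics/scene0.png

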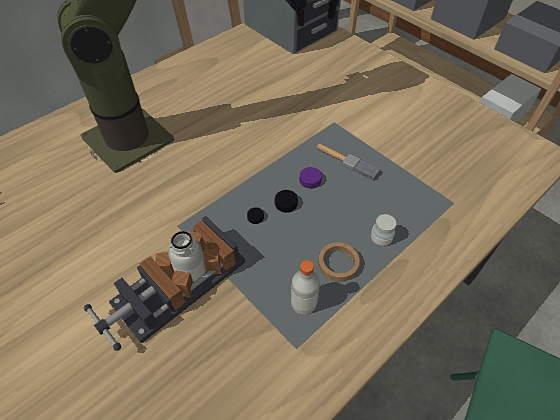

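View pics/side0.png

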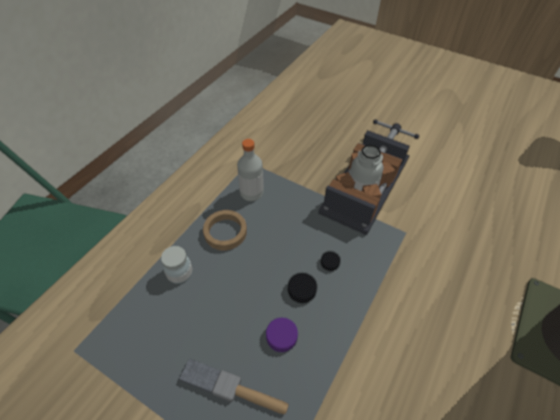

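The black lid is at scene (286,201) and side (302,288). The jar mouth is at scene (181,240) and side (371,153). The smaller black cap and the purple one are decoys.

```bash
cat > h.py <<'E'
from plant import r
import numpy as np, cv2
from scipy.spatial.transform import Rotation as R
def cam(n):
    c=r.camera_params(n)
    if n=="wrist":
        s=r.get_state(); T=np.eye(4); T[:3,:3]=R.from_quat(s["eef_rot"]).as_matrix(); T[:3,3]=s["tool_pos"]
        T=T@c["hand_eye"]; return c,T[:3,:3],T[:3,3]
    return c,R.from_quat(c["attitude"]).as_matrix(),np.array(c["position"])
def plane(C,px,z):
    c,M,p=C; d=M@np.array([(px[0]-c["cx"])/c["fx"],(px[1]-c["cy"])/c["fy"],1]); return p+d*(z-p[2])/d[2]
def tri(rays):
    A=np.zeros((3,3));b=np.zeros(3)
    for (c,M,p),px in rays:
        d=M@np.array([(px[0]-c["cx"])/c["fx"],(px[1]-c["cy"])/c["fy"],1]); d/=np.linalg.norm(d)
        P=np.eye(3)-np.outer(d,d); A+=P; b+=P@p
    return np.linalg.solve(A,b)
def totool(v):  # world vector -> tool axes
    return R.from_quat(r.get_state()["eef_rot"]).inv().apply(v)
E
python3 - <<'E'
from h import *
S,D=cam("scene"),cam("side")
print("lid",plane(S,(286,201),.014),plane(D,(302,288),.014),tri([(S,(286,201)),(D,(302,288))]))
m=tri([(S,(181,240)),(D,(371,153))]);print("mouth",m,plane(S,(181,240),.148),plane(D,(371,153),.148))
for n,a,b in(("small",(256,215),(331,261)),("vice near end",(213,222),(350,205)),("purple",(310,177),(282,334))):print(n,plane(S,a,.01),plane(D,b,.01))
print("jaw",tri([(S,(206,219)),(D,(330,188))]))
l=plane(S,(286,201),.014); s=r.get_state(); print(totool(l-s["tool_pos"]),totool(m-s["tool_pos"]),R.from_quat(s["eef_rot"]).as_matrix())
E
```

```text
lid [0.51715405 0.1783218  0.014     ] [0.51191104 0.18185792 0.014     ] [0.51361974 0.18034599 0.00943847]
mouth [ 0.5169071  -0.13526684  0.1426351 ] [ 0.52099803 -0.13646527  0.148     ] [ 0.51523963 -0.12986975  0.148     ]
small [0.49578278 0.0900089  0.01      ] [0.48999911 0.08883395 0.01      ]
vice near end [ 0.43719354 -0.00706103  0.01      ] [ 0.52172967 -0.07941026  0.01      ]
purple [0.49722737 0.2898943  0.01      ] [0.49778508 0.28674141 0.01      ]
jaw [ 0.53042531 -0.03667772  0.12518084]
[-0.43144848 -0.2879763   0.1878149 ] [-0.53274688 -0.58496154  0.05966151] [[-9.46149562e-01  3.23729578e-01 -4.09751721e-04]
 [ 3.23729818e-01  9.46148322e-01 -1.53528183e-03]
 [-1.09330234e-04 -1.58525508e-03 -9.99998738e-01]]
```

Call:
{"name": "carry_out", "arguments": {
  "plan": [
    {"rot": [0, 0, 0.08], "xyz": [-0.027, -0.018, 0.005], "grip": 0},
    {"rot": [0, 0, 0.16], "xyz": [-0.054, -0.036, 0.01], "grip": 0},
    {"rot": [0, 0, 0.24], "xyz": [-0.08, -0.054, 0.015], "grip": 0},
    {"rot": [0, 0, 0.32], "xyz": [-0.107, -0.072, 0.02], "grip": 0},
    {"rot": [0, 0, 0.4], "xyz": [-0.134, -0.09, 0.025], "grip": 0},
    {"rot": [0, 0, 0.48], "xyz": [-0.161, -0.108, 0.03], "grip": 0},
    {"rot": [0, 0, 0.56], "xyz": [-0.188, -0.126, 0.035], "grip": 0},
    {"rot": [0, 0, 0.62], "xyz": [-0.2145, -0.144, 0.04], "grip": 0}
  ]
}}

```text
clock: 0.77
tool_pos: [0.3594, 0.3841, 0.1616]
eef_rot: [0.459, 0.888, -0.0, 0.0]
contact_force: [0.2, -0.7, 0.7]
opening: 0.998
finger_force: 0.0
```

Call:
{"name": "carry_out", "arguments": {
  "plan": [
    {"rot": [0, 0, 0.1], "xyz": [-0.037, 0.001, 0.006], "grip": 0},
    {"rot": [0, 0, 0.2], "xyz": [-0.074, 0.002, 0.012], "grip": 0},
    {"rot": [0, 0, 0.3], "xyz": [-0.11, 0.003, 0.018], "grip": 0},
    {"rot": [0, 0, 0.4], "xyz": [-0.147, 0.004, 0.024], "grip": 0},
    {"rot": [0, 0, 0.5], "xyz": [-0.184, 0.005, 0.03], "grip": 0},
    {"rot": [0, 0, 0.62], "xyz": [-0.221, 0.006, 0.036], "grip": 0},
    {"rot": [0, 0, 0.62], "xyz": [-0.2575, 0.0075, 0.041], "grip": 0},
    {"rot": [0, 0, 0.62], "xyz": [-0.2575, 0.0075, 0.041], "grip": 0}
  ]
}}

```text
clock: 1.43
tool_pos: [0.5194, 0.1712, 0.1202]
eef_rot: [0.711, 0.703, -0.001, 0.003]
contact_force: [0.5, 0.3, 0.1]
opening: 1.001
finger_force: 0.0
```

```bash
python3 - <<'E'
from h import *
W=cam("wrist"); im=r.snapshot("wrist"); cv2.imwrite("pics/w1.png",im[:,:,::-1])
k=(im.max(2)<45).astype(np.uint8); n,l,st,c=cv2.connectedComponentsWithStats(k)
for i in range(1,n):
    if st[i,4]>300: print(st[i],c[i],plane(W,c[i],.018))
s=r.get_state();print(s["q"],s["tool_pos"],s["eef_rot"],s["clock"])
E
```

```text
[ 375  258   65   74 1854] [404.19201726 297.02211435] [0.63179497 0.0768353  0.018     ]
[ 486  288   71  119 1637] [524.27855834 336.54062309] [0.74560873 0.03434564 0.018     ]
[  0 332  59  88 998] [ 25.7004008  388.66132265] [ 0.27843002 -0.01764835  0.018     ]
[458 372  35  42 579] [474.22452504 392.50949914] [ 0.7093793  -0.02869106  0.018     ]
[-0.45477877  0.7043293   0.06851481  1.89200413 -0.07913686  0.54834949
 -0.34220604] [0.51686758 0.17536114 0.1203699 ] [ 0.70967104  0.7045314  -0.00082786  0.00135138] 1.4833
```

View pics/w1.png

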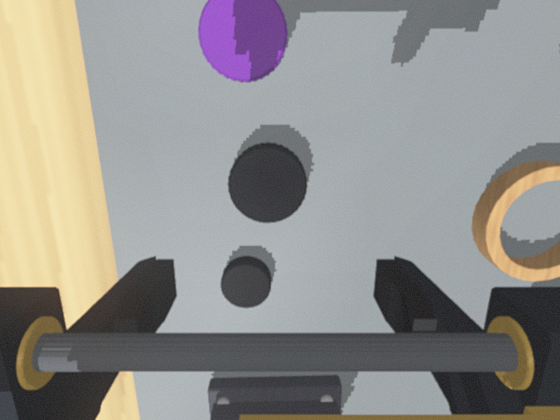

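The wrist view shows the big black lid centred at about (267,181) and the small cap at (246,281).

```bash
python3 - <<'E'
from h import *
W=cam("wrist"); im=r.snapshot("wrist")
g=im[100:240,200:345].astype(int); sat=im.max(2)<70
k=np.zeros(sat.shape,np.uint8);k[130:235,215:320]=sat[130:235,215:320]
n,l,st,c=cv2.connectedComponentsWithStats(k); i=1+st[1:,4].argmax(); print(st[i],c[i])
p=plane(W,c[i],.02); s=r.get_state(); print(p,s["tool_pos"],totool(p-s["tool_pos"]),s["eef_rot"],s["clock"])
E
```

```text
[ 233  148   77   79 4512] [271.58133865 186.83953901]
[0.51380825 0.18283069 0.02      ] [0.51509373 0.17867335 0.12052134] [ 0.00423981 -0.00122777  0.10051861] [ 7.08064544e-01  7.06147506e-01 -5.45040642e-04  5.90622848e-05] 1.5333
```

Call:
{"name": "carry_out", "arguments": {
  "plan": [
    {"rot": [0, 0, 0], "xyz": [0.003, -0.001, 0.03], "grip": 0},
    {"rot": [0, 0, 0], "xyz": [0.003, -0.001, 0.06], "grip": 0},
    {"rot": [0, 0, 0], "xyz": [0.003, -0.001, 0.085], "grip": 0},
    {"rot": [0, 0, 0], "xyz": [0.003, -0.001, 0.105], "grip": 0},
    {"rot": [0, 0, 0], "xyz": [0.003, -0.001, 0.115], "grip": 0},
    {"rot": [0, 0, 0], "xyz": [0.003, -0.001, 0.115], "grip": 0},
    {"rot": [0, 0, 0], "xyz": [0.003, -0.001, 0.115], "grip": 0},
    {"rot": [0, 0, 0], "xyz": [0.003, -0.001, 0.115], "grip": 0}
  ],
  "squeeze": 20
}}

```text
clock: 2.2
tool_pos: [0.5142, 0.1845, 0.0071]
eef_rot: [0.706, 0.708, 0.001, 0.0]
contact_force: [0.3, -0.4, 0.7]
opening: 1.001
finger_force: 0.0
```

Call:
{"name": "carry_out", "arguments": {
  "plan": [
    {"rot": [0, 0, 0], "xyz": [0, 0, 0], "grip": 60},
    {"rot": [0, 0, 0], "xyz": [0, 0, 0], "grip": 90},
    {"rot": [0, 0, 0], "xyz": [0, 0, 0], "grip": 120},
    {"rot": [0, 0, 0], "xyz": [0, 0, 0], "grip": 120},
    {"rot": [0, 0, 0], "xyz": [0, 0, 0], "grip": 120},
    {"rot": [0, 0, 0], "xyz": [0, 0, 0], "grip": 120}
  ],
  "squeeze": 20
}}

```text
clock: 2.7
tool_pos: [0.5137, 0.1836, 0.0062]
eef_rot: [0.707, 0.707, 0.0, 0.0]
contact_force: [-0.4, -0.6, -0.3]
opening: 0.575
finger_force: 0.0
```

Call:
{"name": "carry_out", "arguments": {
  "plan": [
    {"rot": [0, 0, 0], "xyz": [0, 0, 0], "grip": 255},
    {"rot": [0, 0, 0], "xyz": [0, 0, 0], "grip": 255}
  ],
  "squeeze": 20
}}

```text
clock: 2.87
tool_pos: [0.5136, 0.1836, 0.006]
eef_rot: [0.707, 0.707, 0.0, -0.0]
contact_force: [0.2, -0.2, -0.6]
opening: 0.421
finger_force: 0.0
```

```bash
python3 - <<'E'
from h import *
a=r.snapshot("side")[180:400,180:460]; b=r.snapshot("wrist")
cv2.imwrite("pics/m1.png",np.hstack([cv2.resize(a,(400,314)),cv2.resize(b,(400,314))])[:,:,::-1]); s=r.get_state(); print(s["opening"],s["finger_force"],s["tool_pos"])
E
```

```text
0.32987132872553876 0.0 [0.51362605 0.18360679 0.0059773 ]
```

View pics/m1.png

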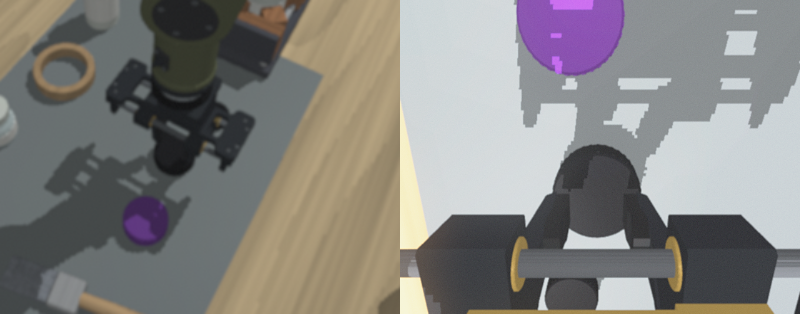

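```bash
python3 - <<'E'
from h import *
b=r.snapshot("wrist")[150:420,150:410]; a=r.snapshot("scene")[120:260,220:360]
f=lambda i:np.clip(255*(i/255.)**.45,0,255).astype(np.uint8)
cv2.imwrite("pics/m2.png",np.hstack([cv2.resize(f(a),(400,400)),cv2.resize(f(b),(400,415))[:400]])[:,:,::-1]); s=r.get_state(); print(s["opening"],s["finger_force"],s["tool_pos"])
E
```

```text
0.23821897648752827 0.0 [0.51362451 0.18358885 0.00597166]
```

View pics/m2.png

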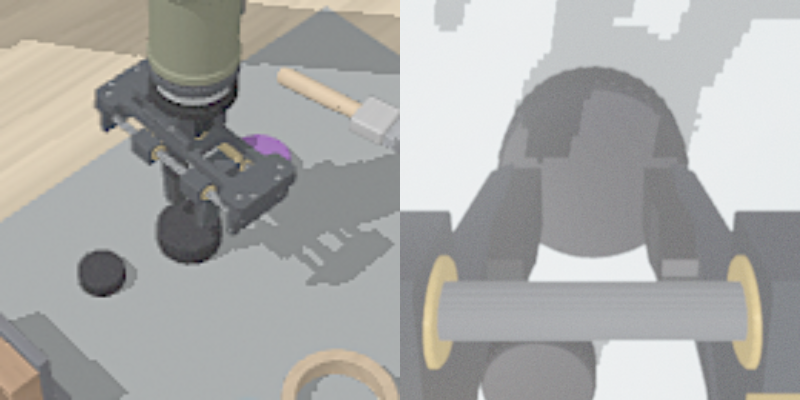

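Seen from both cameras, the fingers are above the lid. Their visible tips sit about 35 mm behind the stated TCP, and there is no grip force. I'll open and lower slowly while watching the force.

Call:
{"name": "carry_out", "arguments": {
  "plan": [
    {"rot": [0, 0, 0], "xyz": [0, 0, 0], "grip": 0},
    {"rot": [0, 0, 0], "xyz": [0, 0, 0], "grip": 0},
    {"rot": [0, 0, 0], "xyz": [0, 0, 0], "grip": 0},
    {"rot": [0, 0, 0], "xyz": [0, 0, 0], "grip": 0},
    {"rot": [0, 0, 0], "xyz": [0, 0, 0], "grip": 0},
    {"rot": [0, 0, 0], "xyz": [0, 0, 0], "grip": 0},
    {"rot": [0, 0, 0], "xyz": [0, 0, 0], "grip": 0},
    {"rot": [0, 0, 0], "xyz": [0, 0, 0], "grip": 0}
  ]
}}

```text
clock: 3.73
tool_pos: [0.5136, 0.1836, 0.006]
eef_rot: [0.707, 0.707, 0.0, -0.0]
contact_force: [0.5, 0.2, -0.5]
opening: 0.825
finger_force: 0.0
```

Call:
{"name": "carry_out", "arguments": {
  "plan": [
    {"rot": [0, 0, 0], "xyz": [0, 0, 0.003], "grip": 0},
    {"rot": [0, 0, 0], "xyz": [0, 0, 0.006], "grip": 0},
    {"rot": [0, 0, 0], "xyz": [0, 0, 0.009], "grip": 0},
    {"rot": [0, 0, 0], "xyz": [0, 0, 0.009], "grip": 0},
    {"rot": [0, 0, 0], "xyz": [0, 0, 0.009], "grip": 0}
  ]
}}

```text
clock: 4.15
tool_pos: [0.5134, 0.1835, -0.0034]
eef_rot: [0.707, 0.707, -0.0, -0.0]
contact_force: [0.7, -0.7, 0.9]
opening: 1.002
finger_force: 0.0
```

TCP reads below the bench with no contact, so the TCP reading is offset from the real tips. I'll keep going.

Call:
{"name": "carry_out", "arguments": {
  "plan": [
    {"rot": [0, 0, 0], "xyz": [0, 0, 0.003], "grip": 0},
    {"rot": [0, 0, 0], "xyz": [0, 0, 0.006], "grip": 0},
    {"rot": [0, 0, 0], "xyz": [0, 0, 0.009], "grip": 0},
    {"rot": [0, 0, 0], "xyz": [0, 0, 0.012], "grip": 0},
    {"rot": [0, 0, 0], "xyz": [0, 0, 0.012], "grip": 0},
    {"rot": [0, 0, 0], "xyz": [0, 0, 0.012], "grip": 0}
  ]
}}

```text
clock: 4.65
tool_pos: [0.5134, 0.1835, -0.0153]
eef_rot: [0.707, 0.707, -0.0, -0.0]
contact_force: [1.2, 1.3, 0.8]
opening: 1.001
finger_force: 0.0
```

```bash
python3 - <<'E'
from h import *
f=lambda i:np.clip(255*(i/255.)**.45,0,255).astype(np.uint8)
b=r.snapshot("wrist"); a=r.snapshot("scene")[120:260,220:360]
cv2.imwrite("pics/m3.png",np.hstack([cv2.resize(f(a),(300,300)),cv2.resize(f(b),(400,300))])[:,:,::-1]); s=r.get_state(); print(s["contact_force"],s["tool_pos"])
E
```

```text
[ 0.53653843 -0.27490627  0.49131112] [ 0.5136895   0.18360956 -0.01496027]
```

View pics/m3.png

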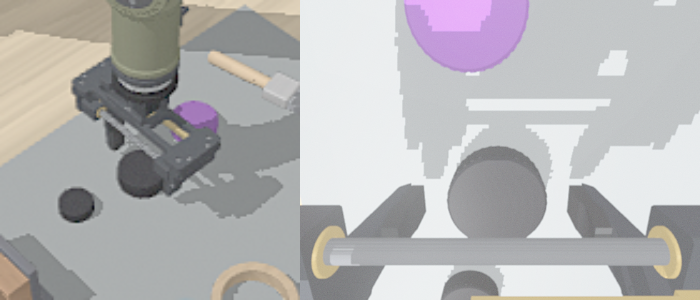

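Tips are now just below the lid's top, and the lid is centred between the fingers. I'll lower 12 mm more and grip.

Call:
{"name": "carry_out", "arguments": {
  "plan": [
    {"rot": [0, 0, 0], "xyz": [0, 0, 0.003], "grip": 0},
    {"rot": [0, 0, 0], "xyz": [0, 0, 0.006], "grip": 0},
    {"rot": [0, 0, 0], "xyz": [0, 0, 0.009], "grip": 0},
    {"rot": [0, 0, 0], "xyz": [0, 0, 0.012], "grip": 0},
    {"rot": [0, 0, 0], "xyz": [0, 0, 0.012], "grip": 0},
    {"rot": [0, 0, 0], "xyz": [0, 0, 0.012], "grip": 0}
  ]
}}

```text
clock: 5.25
tool_pos: [0.5134, 0.1835, -0.0273]
eef_rot: [0.707, 0.707, -0.0, -0.0]
contact_force: [-0.9, 0.0, 0.1]
opening: 1.001
finger_force: 0.0
```

Call:
{"name": "carry_out", "arguments": {
  "plan": [
    {"rot": [0, 0, 0], "xyz": [0, 0, 0], "grip": 120},
    {"rot": [0, 0, 0], "xyz": [0, 0, 0], "grip": 120},
    {"rot": [0, 0, 0], "xyz": [0, 0, 0], "grip": 120},
    {"rot": [0, 0, 0], "xyz": [0, 0, 0], "grip": 120},
    {"rot": [0, 0, 0], "xyz": [0, 0, 0], "grip": 120},
    {"rot": [0, 0, 0], "xyz": [0, 0, 0], "grip": 120}
  ],
  "squeeze": 20
}}

```text
clock: 5.75
tool_pos: [0.5137, 0.1837, -0.0268]
eef_rot: [0.707, 0.707, 0.0, 0.0]
contact_force: [0.2, -0.0, 0.7]
opening: 0.702
finger_force: 20.0
```

Call:
{"name": "carry_out", "arguments": {
  "plan": [
    {"rot": [0, 0, 0], "xyz": [0, 0, -0.01], "grip": 120},
    {"rot": [0, 0, 0], "xyz": [0, 0, -0.04], "grip": 120},
    {"rot": [0, 0, 0], "xyz": [0, 0, -0.075], "grip": 120},
    {"rot": [0, 0, 0.08], "xyz": [-0.01, 0, -0.11], "grip": 120},
    {"rot": [0, 0, 0.18], "xyz": [-0.03, -0.005, -0.14], "grip": 120},
    {"rot": [0, 0, 0.28], "xyz": [-0.055, -0.015, -0.165], "grip": 120},
    {"rot": [0, 0, 0.38], "xyz": [-0.08, -0.025, -0.18], "grip": 120},
    {"rot": [0, 0, 0.47], "xyz": [-0.11, -0.035, -0.192], "grip": 120}
  ]
}}

```text
clock: 6.42
tool_pos: [0.4789, 0.0738, 0.1674]
eef_rot: [0.853, 0.522, 0.002, -0.0]
contact_force: [0.8, -0.5, -0.0]
opening: 0.701
finger_force: 20.0
```

Call:
{"name": "carry_out", "arguments": {
  "plan": [
    {"rot": [0, 0, 0.12], "xyz": [-0.03, 0.008, 0], "grip": 120},
    {"rot": [0, 0, 0.24], "xyz": [-0.06, 0.0155, 0], "grip": 120},
    {"rot": [0, 0, 0.36], "xyz": [-0.09, 0.023, 0], "grip": 120},
    {"rot": [0, 0, 0.48], "xyz": [-0.12, 0.031, 0], "grip": 120},
    {"rot": [0, 0, 0.6], "xyz": [-0.15, 0.0385, 0], "grip": 120},
    {"rot": [0, 0, 0.72], "xyz": [-0.175, 0.0445, 0], "grip": 120},
    {"rot": [0, 0, 0.84], "xyz": [-0.195, 0.05, 0], "grip": 120},
    {"rot": [0, 0, 0.96], "xyz": [-0.207, 0.0528, 0], "grip": 120}
  ]
}}

```text
clock: 7.08
tool_pos: [0.4314, -0.1376, 0.1659]
eef_rot: [0.998, 0.066, 0.001, 0.0]
contact_force: [-0.1, 0.1, -1.3]
opening: 0.7
finger_force: 20.0
```

Call:
{"name": "carry_out", "arguments": {
  "plan": [
    {"rot": [0, 0, 0], "xyz": [0, 0, 0], "grip": 120},
    {"rot": [0, 0, 0], "xyz": [0, 0, 0], "grip": 120},
    {"rot": [0, 0, 0], "xyz": [0, 0, 0], "grip": 120}
  ]
}}

```text
clock: 7.33
tool_pos: [0.4325, -0.1336, 0.1651]
eef_rot: [0.997, 0.073, 0.0, -0.001]
contact_force: [0.4, 1.3, -0.9]
opening: 0.702
finger_force: 20.0
```

```bash
python3 - <<'E'
from h import *
W=cam("wrist"); b=r.snapshot("wrist"); cv2.imwrite("pics/w4.png",b[:,:,::-1]); cv2.imwrite("pics/w4b.png",cv2.resize(b,(800,600))[:,:,::-1])
s=r.get_state(); print(s["tool_pos"],s["eef_rot"],s["q"],s["clock"],s["qd"])
E
```

```text
[ 0.43259671 -0.13331327  0.16507397] [ 9.97313082e-01  7.32539512e-02  1.13351378e-04 -6.80491144e-04] [-0.05804579  0.57146082  0.40284198  2.12594955 -0.44047684  0.52406898
 -0.7505022 ] 7.3833 [-0.00546261  0.00324462  0.00041677 -0.00069555 -0.00232089 -0.00329026
 -0.00512392]
```

View pics/w4b.png

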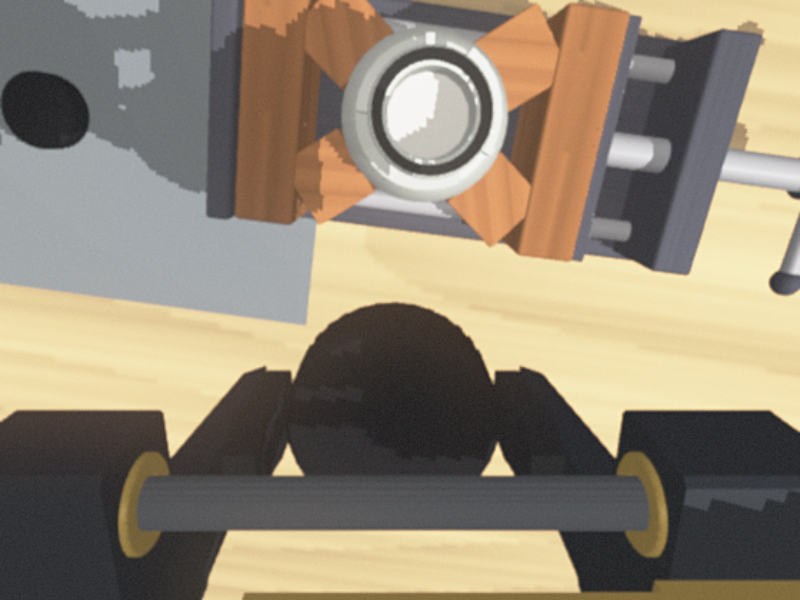

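The wrist view shows the jar's black ring centred at about (302,78) in full-picture pixels and the held lid at about (274,285). Next I compute the offset between them.

```bash
python3 - <<'E'
from h import *
W=cam("wrist"); b=cv2.imread("pics/w4.png")
k=np.zeros(b.shape[:2],np.uint8); k[30:126,255:350]=(b.max(2)<75)[30:126,255:350]
n,l,st,c=cv2.connectedComponentsWithStats(k); yy,xx=np.mgrid[:420,:560]
best=max((i for i in range(1,n)),key=lambda i:st[i,4]*(np.hypot(*(c[i]-[302,78]))<6))
pts=cv2.findContours((l==best).astype(np.uint8),0,1)[0][0]; e=cv2.fitEllipse(pts); print(st[best],c[best],e)
m=plane(W,e[0],.147); L=plane(W,(274.4,285),.216); s=r.get_state()
# lid: fit silhouette top arc
k=(b.max(2)<60).astype(np.uint8); arc=np.array([[u,np.argmax(k[200:330,u])+200] for u in range(212,338,4)],float)
A=np.c_[2*arc,np.ones(len(arc))]; q=np.linalg.lstsq(A,(arc**2).sum(1),rcond=None)[0]; print("lid circ",q[:2],np.sqrt(q[2]+q[:2]@q[:2]))
L2=plane(W,q[:2],.216)
print("mouth",m,"lid",L,L2,"tcp",s["tool_pos"],"lid in tool",totool(L2-s["tool_pos"]),"lid->mouth tool",totool(m-L2),totool(m-s["tool_pos"]))
E
```

```text
Traceback (most recent call last):
cv2.error: OpenCV(4.12.0) /io/opencv/modules/imgproc/src/shapedescr.cpp:361: error: (-201:Incorrect size of input array) There should be at least 5 points to fit the ellipse in function 'fitEllipseNoDirect'
```

```bash
python3 - <<'E'
from h import *
W=cam("wrist"); b=cv2.imread("pics/w4.png"); yy,xx=np.mgrid[:420,:560]
k=((b.max(2)<90)&(np.hypot(xx-302,yy-78)<48)).astype(np.uint8)
pts=cv2.findContours(k,0,1)[0]; pts=max(pts,key=len); e=cv2.fitEllipse(pts); print(len(pts),e)
m=plane(W,e[0],.147); s=r.get_state()
k=(b.max(2)<60).astype(np.uint8); arc=np.array([[u,np.argmax(k[200:330,u])+200] for u in range(216,334,4)],float)
A=np.c_[2*arc,np.ones(len(arc))]; q=np.linalg.lstsq(A,(arc**2).sum(1),rcond=None)[0]; print("lid circ",q[:2],np.sqrt(q[2]+q[:2]@q[:2]))
for c in (q[:2],(274.4,285)):
    L=plane(W,c,.216); print("mouth",m,"lid",L,"lid in tool",totool(L-s["tool_pos"]),"mouth in tool",totool(m-s["tool_pos"]))
E
```

```text
244 ((301.79022216796875, 77.31412506103516), (82.31729125976562, 87.66944885253906), 12.233173370361328)
lid circ [277.77912466 269.87381652] 52.044133996853205
mouth [ 0.51886612 -0.13506531  0.147     ] lid [ 0.44259238 -0.13354226  0.216     ] lid in tool [ 0.00987153  0.00161877 -0.05092503] mouth in tool [0.08508166 0.01436267 0.01808245]
mouth [ 0.51886612 -0.13506531  0.147     ] lid [ 0.43577603 -0.13319208  0.216     ] lid in tool [ 0.0031795   0.00027638 -0.05092541] mouth in tool [0.08508166 0.01436267 0.01808245]
```

Call:
{"name": "carry_out", "arguments": {
  "plan": [
    {"rot": [0, 0, 0], "xyz": [0.022, 0.004, 0], "grip": 120},
    {"rot": [0, 0, 0], "xyz": [0.044, 0.008, 0], "grip": 120},
    {"rot": [0, 0, 0], "xyz": [0.066, 0.011, 0], "grip": 120},
    {"rot": [0, 0, 0], "xyz": [0.087, 0.0144, 0], "grip": 120},
    {"rot": [0, 0, 0], "xyz": [0.087, 0.0144, 0.015], "grip": 120},
    {"rot": [0, 0, 0], "xyz": [0.087, 0.0144, 0.03], "grip": 120},
    {"rot": [0, 0, 0], "xyz": [0.087, 0.0144, 0.038], "grip": 120},
    {"rot": [0, 0, 0], "xyz": [0.087, 0.0144, 0.038], "grip": 120}
  ]
}}

```text
clock: 8.05
tool_pos: [0.5192, -0.1351, 0.1254]
eef_rot: [0.997, 0.072, -0.002, -0.001]
contact_force: [0.9, 0.5, 0.7]
opening: 0.699
finger_force: 20.0
```

Call:
{"name": "carry_out", "arguments": {
  "plan": [
    {"rot": [0, 0, 0], "xyz": [0, 0, 0.002], "grip": 120},
    {"rot": [0, 0, 0], "xyz": [0, 0, 0.004], "grip": 120},
    {"rot": [0, 0, 0], "xyz": [0, 0, 0.006], "grip": 120},
    {"rot": [0, 0, 0], "xyz": [0, 0, 0.008], "grip": 120},
    {"rot": [0, 0, 0], "xyz": [0, 0, 0.01], "grip": 120},
    {"rot": [0, 0, 0], "xyz": [0, 0, 0.01], "grip": 120}
  ]
}}

```text
clock: 8.55
tool_pos: [0.5203, -0.1368, 0.1169]
eef_rot: [0.997, 0.071, -0.0, -0.0]
contact_force: [0.4, -0.0, -0.4]
opening: 0.699
finger_force: 20.0
```

Call:
{"name": "carry_out", "arguments": {
  "plan": [
    {"rot": [0, 0, 0], "xyz": [0.0005, -0.0015, 0], "grip": 120},
    {"rot": [0, 0, 0], "xyz": [0.0005, -0.0015, 0], "grip": 120},
    {"rot": [0, 0, 0], "xyz": [0.0005, -0.0015, 0.001], "grip": 120},
    {"rot": [0, 0, 0], "xyz": [0.0005, -0.0015, 0.002], "grip": 120},
    {"rot": [0, 0, 0], "xyz": [0.0005, -0.0015, 0.003], "grip": 120},
    {"rot": [0, 0, 0], "xyz": [0.0005, -0.0015, 0.004], "grip": 120},
    {"rot": [0, 0, 0], "xyz": [0.0005, -0.0015, 0.004], "grip": 120}
  ]
}}

```text
clock: 9.13
tool_pos: [0.5206, -0.1353, 0.1128]
eef_rot: [0.997, 0.071, -0.0, -0.0]
contact_force: [0.6, 0.3, -1.0]
opening: 0.697
finger_force: 20.0
```

Call:
{"name": "carry_out", "arguments": {
  "plan": [
    {"rot": [0, 0, 0], "xyz": [0, 0, 0.001], "grip": 120},
    {"rot": [0, 0, 0], "xyz": [0, 0, 0.002], "grip": 120},
    {"rot": [0, 0, 0], "xyz": [0, 0, 0.003], "grip": 120},
    {"rot": [0, 0, 0], "xyz": [0, 0, 0.003], "grip": 120}
  ]
}}

```text
clock: 9.47
tool_pos: [0.5206, -0.1353, 0.1098]
eef_rot: [0.997, 0.071, -0.0, -0.0]
contact_force: [0.2, -0.8, 0.4]
opening: 0.699
finger_force: 20.0
```

Call:
{"name": "carry_out", "arguments": {
  "plan": [
    {"rot": [0, 0, 0], "xyz": [0, 0, 0.001], "grip": 120},
    {"rot": [0, 0, 0], "xyz": [0, 0, 0.002], "grip": 120},
    {"rot": [0, 0, 0], "xyz": [0, 0, 0.002], "grip": 120}
  ]
}}

```text
clock: 9.72
tool_pos: [0.5206, -0.1353, 0.1078]
eef_rot: [0.997, 0.071, -0.0, -0.0]
contact_force: [0.3, 0.2, -0.4]
opening: 0.702
finger_force: 20.0
```

Lid bottom is at about 0.135, 10 mm below the rim. I'll continue gently.

Call:
{"name": "carry_out", "arguments": {
  "plan": [
    {"rot": [0, 0, 0], "xyz": [0, 0, 0.001], "grip": 120},
    {"rot": [0, 0, 0], "xyz": [0, 0, 0.002], "grip": 120},
    {"rot": [0, 0, 0], "xyz": [0, 0, 0.002], "grip": 120}
  ]
}}

```text
clock: 9.97
tool_pos: [0.5207, -0.1354, 0.1059]
eef_rot: [0.997, 0.071, 0.0, -0.0]
contact_force: [0.7, -0.8, 0.4]
opening: 0.697
finger_force: 20.0
```

Call:
{"name": "carry_out", "arguments": {
  "plan": [
    {"rot": [0, 0, 0], "xyz": [0, 0, 0.001], "grip": 120},
    {"rot": [0, 0, 0], "xyz": [0, 0, 0.001], "grip": 120}
  ]
}}

```text
clock: 10.13
tool_pos: [0.5208, -0.1354, 0.1055]
eef_rot: [0.997, 0.071, 0.0, -0.0]
contact_force: [-0.7, 1.1, 5.2]
opening: 0.698
finger_force: 20.0
```

Contact came at 12.5 mm below the rim, so the lid is perched on the threads. Now I'll turn anticlockwise gently.

Call:
{"name": "carry_out", "arguments": {
  "plan": [
    {"rot": [0, 0, -0.05], "xyz": [0, 0, 0], "grip": 120},
    {"rot": [0, 0, -0.1], "xyz": [0, 0, 0], "grip": 120},
    {"rot": [0, 0, -0.15], "xyz": [0, 0, 0], "grip": 120},
    {"rot": [0, 0, -0.15], "xyz": [0, 0, 0], "grip": 120}
  ]
}}

```text
clock: 10.47
tool_pos: [0.522, -0.1354, 0.106]
eef_rot: [0.989, 0.147, 0.001, 0.0]
contact_force: [0.9, 0.8, 6.6]
opening: 0.698
finger_force: 20.0
```

```bash
python3 - <<'E'
from h import *
s=r.get_state(); print(s["moment"],s["contact_force"],s["q"],s["tool_pos"])
E
```

```text
[0.19022567 0.14529773 0.1271048 ] [0.90893868 0.83394728 6.60842694] [-0.01916541  0.74625984  0.31769371  1.93229143 -0.43645567  0.52754762
 -0.67635592] [ 0.52199257 -0.13536985  0.10597953]
```

Call:
{"name": "carry_out", "arguments": {
  "plan": [
    {"rot": [0, 0, -0.05], "xyz": [0, 0, -0.0003], "grip": 120},
    {"rot": [0, 0, -0.1], "xyz": [0, 0, -0.0006], "grip": 120},
    {"rot": [0, 0, -0.15], "xyz": [0, 0, -0.0009], "grip": 120},
    {"rot": [0, 0, -0.2], "xyz": [0, 0, -0.0012], "grip": 120},
    {"rot": [0, 0, -0.2], "xyz": [0, 0, -0.0012], "grip": 120}
  ]
}}

```text
clock: 10.88
tool_pos: [0.5216, -0.1349, 0.1068]
eef_rot: [0.97, 0.244, 0.001, -0.0]
contact_force: [0.1, 2.2, 3.9]
opening: 0.697
finger_force: 20.0
```

Call:
{"name": "carry_out", "arguments": {
  "plan": [
    {"rot": [0, 0, -0.05], "xyz": [0, 0, -0.0003], "grip": 120},
    {"rot": [0, 0, -0.1], "xyz": [0, 0, -0.0006], "grip": 120},
    {"rot": [0, 0, -0.15], "xyz": [0, 0, -0.0009], "grip": 120},
    {"rot": [0, 0, -0.2], "xyz": [0, 0, -0.0012], "grip": 120},
    {"rot": [0, 0, -0.2], "xyz": [0, 0, -0.0012], "grip": 120}
  ]
}}

```text
clock: 11.3
tool_pos: [0.521, -0.1346, 0.1075]
eef_rot: [0.941, 0.339, 0.0, -0.0]
contact_force: [0.7, 2.6, 2.4]
opening: 0.701
finger_force: 20.0
```

Call:
{"name": "carry_out", "arguments": {
  "plan": [
    {"rot": [0, 0, -0.05], "xyz": [0, 0, -0.0001], "grip": 120},
    {"rot": [0, 0, -0.1], "xyz": [0, 0, -0.0002], "grip": 120},
    {"rot": [0, 0, -0.15], "xyz": [0, 0, -0.0004], "grip": 120},
    {"rot": [0, 0, -0.2], "xyz": [0, 0, -0.0005], "grip": 120},
    {"rot": [0, 0, -0.2], "xyz": [0, 0, -0.0005], "grip": 120}
  ]
}}

```text
clock: 11.72
tool_pos: [0.5209, -0.1344, 0.1081]
eef_rot: [0.902, 0.431, 0.0, -0.001]
contact_force: [0.5, 4.6, 5.1]
opening: 0.701
finger_force: 20.0
```

Call:
{"name": "carry_out", "arguments": {
  "plan": [
    {"rot": [0, 0, -0.05], "xyz": [0, 0, -0.0001], "grip": 120},
    {"rot": [0, 0, -0.1], "xyz": [0, 0, -0.0003], "grip": 120},
    {"rot": [0, 0, -0.15], "xyz": [0, 0, -0.0005], "grip": 120},
    {"rot": [0, 0, -0.15], "xyz": [0, 0, -0.0005], "grip": 120}
  ]
}}

```text
clock: 12.05
tool_pos: [0.5205, -0.1343, 0.1084]
eef_rot: [0.868, 0.497, 0.0, -0.001]
contact_force: [-0.6, 2.6, 4.9]
opening: 0.699
finger_force: 20.0
```

Call:
{"name": "carry_out", "arguments": {
  "plan": [
    {"rot": [0, 0, -0.05], "xyz": [0.0004, -0.0008, -0.0002], "grip": 120},
    {"rot": [0, 0, -0.1], "xyz": [0.0004, -0.0008, -0.0004], "grip": 120},
    {"rot": [0, 0, -0.15], "xyz": [0.0004, -0.0008, -0.0005], "grip": 120},
    {"rot": [0, 0, -0.15], "xyz": [0.0004, -0.0008, -0.0005], "grip": 120}
  ]
}}

```text
clock: 12.38
tool_pos: [0.52, -0.1342, 0.1086]
eef_rot: [0.828, 0.561, -0.0, -0.0]
contact_force: [0.4, 4.4, 1.6]
opening: 0.699
finger_force: 20.0
```

Call:
{"name": "carry_out", "arguments": {
  "plan": [
    {"rot": [0, 0, -0.05], "xyz": [0, 0, -0.0001], "grip": 120},
    {"rot": [0, 0, -0.1], "xyz": [0, 0, -0.0002], "grip": 120},
    {"rot": [0, 0, -0.1], "xyz": [0, 0, -0.0002], "grip": 120}
  ]
}}

```text
clock: 12.63
tool_pos: [0.5197, -0.1341, 0.1087]
eef_rot: [0.799, 0.601, -0.0, -0.001]
contact_force: [0.1, 3.7, 0.2]
opening: 0.695
finger_force: 20.0
```

Call:
{"name": "carry_out", "arguments": {
  "plan": [
    {"rot": [0, 0, 0], "xyz": [0, 0, 0.0005], "grip": 120},
    {"rot": [0, 0, 0], "xyz": [0, 0, 0.001], "grip": 120},
    {"rot": [0, 0, 0], "xyz": [0, 0, 0.001], "grip": 120}
  ]
}}

```text
clock: 12.88
tool_pos: [0.5197, -0.1343, 0.1081]
eef_rot: [0.799, 0.601, -0.0, -0.0]
contact_force: [-1.3, 4.1, 4.0]
opening: 0.702
finger_force: 20.0
```

Call:
{"name": "carry_out", "arguments": {
  "plan": [
    {"rot": [0, 0, -0.05], "xyz": [0.0005, 0, -0.0002], "grip": 120},
    {"rot": [0, 0, -0.1], "xyz": [0.001, 0, -0.0003], "grip": 120},
    {"rot": [0, 0, -0.15], "xyz": [0.001, 0, -0.0003], "grip": 120},
    {"rot": [0, 0, -0.15], "xyz": [0.001, 0, -0.0003], "grip": 120}
  ]
}}

```text
clock: 13.22
tool_pos: [0.52, -0.1337, 0.1081]
eef_rot: [0.751, 0.66, -0.0, -0.0]
contact_force: [-1.1, 3.7, 0.1]
opening: 0.699
finger_force: 20.0
```

Call:
{"name": "carry_out", "arguments": {
  "plan": [
    {"rot": [0, 0, -0.05], "xyz": [0, 0, 0], "grip": 120},
    {"rot": [0, 0, -0.1], "xyz": [0, 0, 0], "grip": 120},
    {"rot": [0, 0, -0.1], "xyz": [0, 0, 0], "grip": 120}
  ]
}}

```text
clock: 13.47
tool_pos: [0.5192, -0.1338, 0.1079]
eef_rot: [0.718, 0.696, -0.001, -0.001]
contact_force: [-1.9, 3.9, -2.0]
opening: 0.702
finger_force: 20.0
```

Call:
{"name": "carry_out", "arguments": {
  "plan": [
    {"rot": [0, 0, 0], "xyz": [0, 0, 0.0007], "grip": 120},
    {"rot": [0, 0, 0], "xyz": [0, 0, 0.0014], "grip": 120},
    {"rot": [0, 0, 0], "xyz": [0, 0, 0.002], "grip": 120},
    {"rot": [0, 0, 0], "xyz": [0, 0, 0.002], "grip": 120}
  ]
}}

```text
clock: 13.8
tool_pos: [0.5194, -0.1336, 0.1061]
eef_rot: [0.718, 0.696, -0.001, -0.001]
contact_force: [-3.8, 3.4, 0.9]
opening: 0.702
finger_force: 20.0
```

It dropped off the thread start. I'll follow it down to the seal and relax the sideways load.

Call:
{"name": "carry_out", "arguments": {
  "plan": [
    {"rot": [0, 0, 0], "xyz": [0.0005, -0.0007, 0.001], "grip": 120},
    {"rot": [0, 0, 0], "xyz": [0.0005, -0.0007, 0.002], "grip": 120},
    {"rot": [0, 0, 0], "xyz": [0.0005, -0.0007, 0.003], "grip": 120},
    {"rot": [0, 0, 0], "xyz": [0.0005, -0.0007, 0.004], "grip": 120},
    {"rot": [0, 0, 0], "xyz": [0.0005, -0.0007, 0.004], "grip": 120}
  ]
}}

```text
clock: 14.22
tool_pos: [0.5195, -0.1333, 0.102]
eef_rot: [0.717, 0.697, -0.0, -0.0]
contact_force: [-3.1, 1.9, -0.3]
opening: 0.701
finger_force: 20.0
```

Call:
{"name": "carry_out", "arguments": {
  "plan": [
    {"rot": [0, 0, 0], "xyz": [0, 0, 0.0005], "grip": 120},
    {"rot": [0, 0, 0], "xyz": [0, 0, 0.001], "grip": 120},
    {"rot": [0, 0, 0], "xyz": [0, 0, 0.001], "grip": 120}
  ]
}}

```text
clock: 14.47
tool_pos: [0.5196, -0.1332, 0.1012]
eef_rot: [0.717, 0.697, -0.0, -0.0]
contact_force: [-3.4, 3.3, 0.5]
opening: 0.7
finger_force: 20.0
```

Call:
{"name": "carry_out", "arguments": {
  "plan": [
    {"rot": [0, 0, 0], "xyz": [0, -0.0004, 0.0005], "grip": 120},
    {"rot": [0, 0, 0], "xyz": [0, -0.0004, 0.001], "grip": 120},
    {"rot": [0, 0, 0], "xyz": [0, -0.0004, 0.001], "grip": 120}
  ]
}}

```text
clock: 14.72
tool_pos: [0.5196, -0.1332, 0.1004]
eef_rot: [0.717, 0.697, 0.0, 0.0]
contact_force: [-3.4, 1.9, 0.5]
opening: 0.705
finger_force: 20.0
```

Call:
{"name": "carry_out", "arguments": {
  "plan": [
    {"rot": [0, 0, 0], "xyz": [0, 0, 0.0004], "grip": 120},
    {"rot": [0, 0, 0], "xyz": [0, 0, 0.0004], "grip": 120}
  ]
}}

```text
clock: 14.88
tool_pos: [0.5196, -0.1332, 0.1001]
eef_rot: [0.717, 0.697, 0.0, 0.0]
contact_force: [-3.3, 2.3, 3.2]
opening: 0.7
finger_force: 20.0
```

The lid is seated on the seal at the dropped height (Fz ≈ 3 N). Now I'll turn it clockwise.

Call:
{"name": "carry_out", "arguments": {
  "plan": [
    {"rot": [0, 0, 0.06], "xyz": [0, -0.0003, 0], "grip": 120},
    {"rot": [0, 0, 0.12], "xyz": [0, -0.0002, 0], "grip": 120},
    {"rot": [0, 0, 0.18], "xyz": [0, -0.0001, 0], "grip": 120},
    {"rot": [0, 0, 0.24], "xyz": [0, 0, 0], "grip": 120},
    {"rot": [0, 0, 0.3], "xyz": [0, 0, 0], "grip": 120},
    {"rot": [0, 0, 0.3], "xyz": [0, 0, 0], "grip": 120}
  ]
}}

```text
clock: 15.38
tool_pos: [0.5205, -0.1334, 0.1001]
eef_rot: [0.814, 0.581, 0.001, 0.001]
contact_force: [-1.9, 2.3, 1.2]
opening: 0.699
finger_force: 20.0
```

```bash
python3 - <<'E'
from h import *
s=r.get_state(); print(s["moment"],s["contact_force"],s["q"],s["tool_pos"])
E
```

```text
[ 0.35650603  0.4576574  -0.07436008] [-1.92743389  2.26994277  1.20988219] [ 0.1247735   0.72878713  0.06647006  1.93352372 -0.09490213  0.4802537
 -0.0715795 ] [ 0.52045006 -0.13340682  0.10014352]
```

Call:
{"name": "carry_out", "arguments": {
  "plan": [
    {"rot": [0, 0, 0.06], "xyz": [0, 0.0001, 0], "grip": 120},
    {"rot": [0, 0, 0.12], "xyz": [0, 0.0002, 0.0001], "grip": 120},
    {"rot": [0, 0, 0.18], "xyz": [0, 0.0003, 0.0003], "grip": 120},
    {"rot": [0, 0, 0.24], "xyz": [0, 0.0004, 0.0005], "grip": 120},
    {"rot": [0, 0, 0.3], "xyz": [0, 0.0005, 0.0007], "grip": 120},
    {"rot": [0, 0, 0.3], "xyz": [0, 0.0005, 0.0007], "grip": 120}
  ]
}}

```text
clock: 15.88
tool_pos: [0.5212, -0.1338, 0.0997]
eef_rot: [0.891, 0.454, 0.001, 0.001]
contact_force: [-1.6, 1.0, 3.0]
opening: 0.698
finger_force: 20.0
```

```bash
python3 - <<'E'
from h import *
s=r.get_state(); print(s["moment"],s["contact_force"],s["tool_pos"])
E
```

```text
[ 0.21376084  0.43432282 -0.04380531] [-1.56935038  0.98318543  2.99386104] [ 0.52117051 -0.13383559  0.09969681]
```

Call:
{"name": "carry_out", "arguments": {
  "plan": [
    {"rot": [0, 0, 0.06], "xyz": [0, 0, 0.0002], "grip": 120},
    {"rot": [0, 0, 0.12], "xyz": [0, 0, 0.0004], "grip": 120},
    {"rot": [0, 0, 0.18], "xyz": [0, 0, 0.0006], "grip": 120},
    {"rot": [0, 0, 0.24], "xyz": [0, 0.0001, 0.0008], "grip": 120},
    {"rot": [0, 0, 0.3], "xyz": [0, 0.0002, 0.001], "grip": 120},
    {"rot": [0, 0, 0.3], "xyz": [0, 0.0002, 0.001], "grip": 120}
  ]
}}

```text
clock: 16.38
tool_pos: [0.5217, -0.1345, 0.099]
eef_rot: [0.949, 0.316, 0.001, 0.001]
contact_force: [-1.1, 0.9, 5.7]
opening: 0.699
finger_force: 20.0
```

```bash
python3 - <<'E'
from h import *
s=r.get_state(); print(s["moment"],s["contact_force"],s["tool_pos"])
E
```

```text
[ 0.11085375  0.42811316 -0.01964667] [-1.13481919  0.9389261   5.67048379] [ 0.52173595 -0.13446742  0.0989969 ]
```

Call:
{"name": "carry_out", "arguments": {
  "plan": [
    {"rot": [0, 0, 0.06], "xyz": [0, -0.0002, 0.0001], "grip": 120},
    {"rot": [0, 0, 0.12], "xyz": [0, -0.0002, 0.0003], "grip": 120},
    {"rot": [0, 0, 0.18], "xyz": [0, 0, 0.0005], "grip": 120},
    {"rot": [0, 0, 0.24], "xyz": [0, 0, 0.0007], "grip": 120},
    {"rot": [0, 0, 0.3], "xyz": [0, 0, 0.0008], "grip": 120},
    {"rot": [0, 0, 0.3], "xyz": [0, 0, 0.0008], "grip": 120}
  ],
  "squeeze": 25
}}

```text
clock: 16.88
tool_pos: [0.5219, -0.1348, 0.0982]
eef_rot: [0.985, 0.17, 0.002, 0.001]
contact_force: [-0.4, -0.0, 4.9]
opening: 0.697
finger_force: 25.0
```

```bash
python3 - <<'E'
from h import *
s=r.get_state(); print(s["moment"],s["contact_force"],s["tool_pos"])
E
```

```text
[-0.06558821  0.25246136 -0.11223202] [-0.447155   -0.02166079  4.9204571 ] [ 0.52190654 -0.13475453  0.09819872]
```

Call:
{"name": "carry_out", "arguments": {
  "plan": [
    {"rot": [0, 0, 0.06], "xyz": [0, 0, 0.0001], "grip": 120},
    {"rot": [0, 0, 0.12], "xyz": [0, 0, 0.0002], "grip": 120},
    {"rot": [0, 0, 0.18], "xyz": [0, 0, 0.0003], "grip": 120},
    {"rot": [0, 0, 0.2], "xyz": [0, 0, 0.0004], "grip": 120},
    {"rot": [0, 0, 0.2], "xyz": [0, 0, 0.0004], "grip": 120}
  ]
}}

```text
clock: 17.3
tool_pos: [0.5219, -0.1348, 0.0979]
eef_rot: [0.997, 0.072, 0.002, 0.001]
contact_force: [-0.0, -0.6, 5.5]
opening: 0.699
finger_force: 25.0
```

```bash
python3 - <<'E'
from h import *
s=r.get_state(); print(s["moment"],s["contact_force"],s["tool_pos"],2*np.degrees(np.arctan2(s["eef_rot"][1],s["eef_rot"][0])))
E
```

```text
[-0.06929516  0.2768159  -0.07130024] [-0.00934056 -0.60279384  5.49592063] [ 0.52187788 -0.1348309   0.09785112] 8.29313296468403
```

Call:
{"name": "carry_out", "arguments": {
  "plan": [
    {"rot": [0, 0, 0.05], "xyz": [0, 0, 0], "grip": 120},
    {"rot": [0, 0, 0.1], "xyz": [0, 0, 0], "grip": 120},
    {"rot": [0, 0, 0.15], "xyz": [0, 0, 0], "grip": 120},
    {"rot": [0, 0, 0.15], "xyz": [0, 0, 0], "grip": 120}
  ]
}}

```text
clock: 17.63
tool_pos: [0.522, -0.1349, 0.0978]
eef_rot: [1.0, -0.003, 0.002, 0.001]
contact_force: [-0.0, -0.3, 4.7]
opening: 0.698
finger_force: 25.0
```

```bash
python3 - <<'E'
from h import *
s=r.get_state(); print(s["moment"],s["contact_force"],s["tool_pos"],2*np.degrees(np.arctan2(s["eef_rot"][1],s["eef_rot"][0])),s["q"][6])
E
```

```text
[-0.09016187  0.12652558 -0.20096581] [-0.03541694 -0.33518228  4.67021218] [ 0.52200628 -0.13494038  0.09780212] -0.38346435206418716 -0.8634722761315853
```

Call:
{"name": "carry_out", "arguments": {
  "plan": [
    {"rot": [0, 0, 0.04], "xyz": [0, 0, 0], "grip": 120},
    {"rot": [0, 0, 0.08], "xyz": [0, 0, 0], "grip": 120},
    {"rot": [0, 0, 0.1], "xyz": [0, 0, 0], "grip": 120},
    {"rot": [0, 0, 0.1], "xyz": [0, 0, 0], "grip": 120}
  ]
}}

```text
clock: 17.97
tool_pos: [0.522, -0.1349, 0.0978]
eef_rot: [0.999, -0.053, 0.002, 0.001]
contact_force: [0.7, -0.8, 5.4]
opening: 0.7
finger_force: 25.0
```

```bash
python3 - <<'E'
from h import *
s=r.get_state(); print(s["moment"],s["contact_force"],s["tool_pos"],2*np.degrees(np.arctan2(s["eef_rot"][1],s["eef_rot"][0])),s["q"][6])
E
```

```text
[-0.32769954 -0.01691506 -0.04777801] [ 0.65297021 -0.84109806  5.41582384] [ 0.52202899 -0.13494194  0.09781053] -6.096001331573009 -0.9292884727657873
```

Call:
{"name": "carry_out", "arguments": {
  "plan": [
    {"rot": [0, 0, 0.04], "xyz": [0, 0, 0], "grip": 120},
    {"rot": [0, 0, 0.08], "xyz": [0, 0, 0], "grip": 120},
    {"rot": [0, 0, 0.1], "xyz": [0, 0, 0], "grip": 120},
    {"rot": [0, 0, 0.1], "xyz": [0, 0, 0], "grip": 120}
  ]
}}

```text
clock: 18.3
tool_pos: [0.5224, -0.1356, 0.0978]
eef_rot: [0.995, -0.102, 0.002, 0.002]
contact_force: [2.8, -3.6, 3.4]
opening: 0.695
finger_force: 25.0
```

```bash
python3 - <<'E'
from h import *
s=r.get_state(); print(s["moment"],s["contact_force"],s["tool_pos"],2*np.degrees(np.arctan2(s["eef_rot"][1],s["eef_rot"][0])),s["q"][6])
E
```

```text
[-0.9616849  -0.40719989  1.04191133] [ 2.83391183 -3.64110378  3.35554943] [ 0.52244245 -0.13563337  0.09778864] -11.70785349006426 -0.9950414634034846
```

The torque rose sharply to 1.0 N m at about 100°, so the lid is at the stop. I'll ease off, release and lift.

Call:
{"name": "carry_out", "arguments": {
  "plan": [
    {"rot": [0, 0, -0.02], "xyz": [0, 0, -0.0004], "grip": 120},
    {"rot": [0, 0, -0.02], "xyz": [0, 0, -0.0004], "grip": 0},
    {"rot": [0, 0, -0.02], "xyz": [0, 0, -0.0004], "grip": 0},
    {"rot": [0, 0, -0.02], "xyz": [0, 0, -0.0004], "grip": 0},
    {"rot": [0, 0, -0.02], "xyz": [0, 0, -0.0004], "grip": 0},
    {"rot": [0, 0, -0.02], "xyz": [0, 0, -0.0004], "grip": 0},
    {"rot": [0, 0, -0.02], "xyz": [0, 0, -0.0004], "grip": 0},
    {"rot": [0, 0, -0.02], "xyz": [0, 0, -0.0004], "grip": 0}
  ]
}}

```text
clock: 18.97
tool_pos: [0.5199, -0.1332, 0.0974]
eef_rot: [0.996, -0.094, -0.0, -0.0]
contact_force: [1.0, -0.2, 0.7]
opening: 1.0
finger_force: 0.0
```

Call:
{"name": "carry_out", "arguments": {
  "plan": [
    {"rot": [0, 0, 0], "xyz": [0, 0, -0.01], "grip": 0},
    {"rot": [0, 0, 0], "xyz": [0, 0, -0.03], "grip": 0},
    {"rot": [0, 0, 0], "xyz": [0, 0, -0.06], "grip": 0},
    {"rot": [0, 0, 0], "xyz": [0, 0, -0.09], "grip": 0},
    {"rot": [0, 0, 0], "xyz": [-0.02, 0, -0.1], "grip": 0},
    {"rot": [0, 0, 0], "xyz": [-0.05, 0, -0.1], "grip": 0},
    {"rot": [0, 0, 0], "xyz": [-0.07, 0, -0.1], "grip": 0},
    {"rot": [0, 0, 0], "xyz": [-0.07, 0, -0.1], "grip": 0}
  ]
}}

```text
clock: 19.63
tool_pos: [0.4465, -0.1193, 0.1983]
eef_rot: [0.995, -0.095, -0.002, -0.001]
contact_force: [0.2, -0.4, -0.7]
opening: 1.003
finger_force: 0.0
```

```bash
python3 - <<'E'
from h import *
a=r.snapshot("scene")[130:370,80:400]; b=r.snapshot("wrist")
cv2.imwrite("pics/f.png",np.hstack([cv2.resize(a,(400,300)),cv2.resize(b,(400,300))])[:,:,::-1]); print(r.get_state()["contact_force"])
E
```

```text
[ 1.75995712 -0.4611717   0.04937419]
```

View pics/f.png

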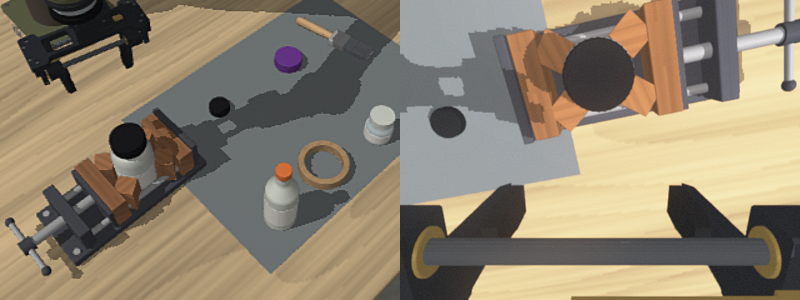

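The lid sits level on the jar, at about (127,140) in the left half of the picture. Everything else is in place and the gripper is clear.

```bash
python3 -c "
from plant import r
print(r.finish_job())"
```

```text
the job is handed in; nothing more can be done
None
```

The job is handed in: the lid dropped into the threads on the backward turn and was screwed clockwise about 100° until the stop (torque rose to about 1 N m); the other things on the bench look undisturbed, but no verdict was returned.

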